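# Shut off the blow-gun air at the power-unit bench

### The arm

A 6-joint arm with a two-finger parallel gripper is mounted at the origin on the work surface. World frame = base frame: x ahead of the robot, y to its left, z up, the work surface at z = 0. Lengths are in mm, angles in rad, forces in N, time in s.
With the tool pointing down it reaches from about 350 to 875 mm from the base axis. Payload 4.2 kg.
Tool frame: the origin (TCP) lies midway between the tips of the shut fingers; the grasp point (between the pads) lies 19 mm behind it; x points along the fingers, y is the direction in which the jaws open and shut, and the axes are right-handed (so a half turn about x gives the same grasp; the last joint's range is limited). The gripper opens to 85 mm and grips with 20 to 120 N. Pads are 22 mm wide; open, the fingers measure 114 mm over their backs; the gripper's body (76 mm by 85 mm) begins 54 mm behind the grasp point. The pads swing forward as they close: fully open they stand 13 mm farther back than shut.
Start: joints at [1.524, 0.385, 0.008, 0, -1.194, -0.259], TCP at [188.128, 595.993, 231.312] pointing down, gripper open.
Joint ranges: [-3.14, 3.14], [-1.21, 2.06], [-1.07, 1.41], [-3.16, 2.05], [-2.99, -0.16], [-3.1, 3.1]. Speed limits (rad/s): [2.79, 2.79, 3.14, 3.14, 3.14, 3.14].

### API

Orientations are given as a unit quaternion [x, y, z, w].
In Python, from bench import readout, imaging, arm gives the robot as it stands.
- The arm moves only by the tool arm_command, never from a script. Its argument "increments" is a list of rows, each a list of 3 entries, a list of its own where there are three numbers: the turn, a rotation vector about the world's x, y, z in degrees, then the shift along the world's x, y, z in mm, then the closure, from 0 (fully open) to 1 (shut). In form: [[[ax, ay, az], [tx, ty, tz], fingers], ...]. A call has exactly 5 rows; each row is the pose to reach, as a shift and turn from the pose measured when the call began; what a row does not reach only later rows make up. A row lasts 1/10 s, in which the tool goes at most 50 mm and 8.59 degrees, less where a joint would pass 70% of its speed; a pose out of reach is approached as far as the arm can. A call with a gripper value outside its range is refused whole. The fingers move at their own pace and stop on an object; the grip force is fixed at half the most. Time passes only in rows, so rows that repeat a pose let the fingers close, or fill a call up. It gives the time, the measured TCP pose, the force and the opening at its end, in the units of the state.
- readout.read_state(): the state, without advancing time (a new reading comes with each control period).
- imaging.get_image(name): name is "scene" or "top" or "wrist"; returns (picture, depth): 420x560x3 uint8, blue, green, red; 420x560 float32, mm along the optical axis (not along the pixel's ray), 0 where there is no reading.
- imaging.camera_info(name): a dict with "vfov" (degrees; the focal length in pixels is half the picture's height over the tangent of half this angle, whatever the lens; pixels are square), "cx", "cy" (the principal point, pixels), "D" ([k1, k2, p1, p2, k3] as OpenCV has them; the pictures are not rectified), "eye" and "rotation" of the camera in the world; the wrist camera has in their place "T_tool_cam" (4x4, takes a point from camera to tool coordinates, whose origin is the TCP and whose axes are the tool frame's). Camera axes: x right, y down, z forward; pixel columns grow to the right and rows downward; lengths in mm; the calibration is good to about 2 mm. A picture is of the moment at which its call begins: read the wrist's pose just before it. camera_info takes no time and is no camera call.
- arm.job_done(): hands the job in, once; it reports no verdict.
The state is a dict: "clock": time; "joints": joint angles; "joint_vel": joint speeds; "joint_efforts": joint torques, N m; "position": TCP position; "ee_rot": TCP orientation; "contact_force": force on the tool from outside, world axes, zero at the start; "wrist_torque": the same for the moment, N m; "gripper_width": finger opening in mm.
Only numpy, scipy, OpenCV 4.12 (cv2) and the standard library are available. Lean on these libraries where they do the work, as an engineer would, in place of code of your own. Each camera call takes 0.05 s, during which the arm holds its last target. There are 200 camera calls.

### The job

The blow-gun is put away for the day, so shut off its air: turn the handle of the red-handled ball valve clockwise (seen from above) until it lies across its pipe, fully home against its stop, and let go. Leave the yellow-handled valve as it is; it feeds the next bench.

Things in the scene. Friction and masses are not known exactly. Their poses are not given: they have to be found in the camera images.
- red_grip (a point): Middle of the red-handled ball valve's level lever grip: a red plastic bar 80 mm long, 18 wide, 16 thick, centre 95 mm above the bench. x axis: along the lever, away from the upright stem it turns about, which lies 75 mm from here along -x; z up. A 26 mm wide hub and steel strap join grip and stem. Below the grip the pipe and coupler reach up to 64 mm at most.
- red_lever (a joint): Turn of the red lever, rad: 0 fully open (lever along the pipe, over the outlet coupler), 1.571 fully shut (square across the pipe). Grows clockwise seen from above; hard stop at each end. Stiff (0.4 N m, 5 to 6 N at the grip), stays where left.
- yellow_grip (a point): The same point on the yellow-handled valve, to be left alone; same make, yellow grip. Each brass valve is fixed on an aluminium foot 240 x 70 mm along its pipe; a round gauge, 44 mm across, top at 96 mm, stands on the inlet, 85 mm from the stem, opposite the open lever. The two stems are 300 mm or more apart.
- yellow_lever (a joint): Turn of the yellow lever, rad, as for the red: 0 open, 1.571 shut, clockwise shuts. It starts open or partly open and must stay so.
There are look-alikes about, which are no part of the job. What is shaped like the part that bears red_grip but turquoise is not meant.

How it is judged:
By the outcome, as a careful person would: the job done as asked, in the order asked, and still so for the second after the job is handed in, with the robot touching nothing.
It also fails if it takes over 34 s, if anything falls off the work surface, if the arm or the gripper's body presses on something with over 40 N, if the wrist force passes 120 N, or if a joint passes its speed limit or range.

## Working session

There is one attempt and no reset: what is moved stays moved. The work goes in short steps, Python scripts to look and compute and a tool call to move; the robot and the scene stay as the last step left them, time stands still between calls to the robot, and variables do not carry over. Pictures are saved under pics/ and viewed, about 8 in all and at most 12, crops included, and the job is handed in when it is done.

Besides the shell and the picture viewer there is one more tool, called after "Emit:" by a JSON object that holds its "method" and its "body". arm_command: Moves the arm, as the interface text tells. Its arguments: {"type":"object","properties":{"increments":{"type":"array","items":{"type":"array"}}},"required":["increments"]}

```bash
mkdir -p pics; cat > h.py <<'E'
import numpy as np, cv2
from bench import readout, imaging, arm
from scipy.spatial.transform import Rotation as R
def cam(name):
    st=readout.read_state(); im,d=imaging.get_image(name); i=imaging.camera_info(name)
    f=im.shape[0]/2/np.tan(np.radians(i["vfov"])/2)
    K=np.array([[f,0,i["cx"]],[0,f,i["cy"]],[0,0,1]])
    if "eye" in i: Rc,t=np.array(i["rotation"]),np.array(i["eye"])
    else:
        T=np.array(i["T_tool_cam"]); Rt=R.from_quat(st["ee_rot"]).as_matrix()
        Rc=Rt@T[:3,:3]; t=Rt@T[:3,3]+np.array(st["position"])
    return im,d,K,np.array(i["D"],float),Rc,t
def world(c,uv):
    im,d,K,D,Rc,t=c; uv=np.array(uv,float).reshape(-1,2)
    n=cv2.undistortPoints(uv.reshape(-1,1,2),K,D).reshape(-1,2)
    z=d[uv[:,1].astype(int),uv[:,0].astype(int)]
    return (np.c_[n,np.ones(len(n))]*z[:,None])@Rc.T+t
E
python3 - <<'E'
from h import *
for n in("scene","top"):
    c=cam(n); cv2.imwrite(f"pics/{n}1.png",c[0]); np.savez(f"{n}1.npz",*c); print(n,c[4].round(2).tolist(),c[5].round(0))
print(readout.read_state())
E
```

```text
scene [0.73, 0.47, -0.26, -0.41] [1050. -240.  512.]
top [-0.7, 0.71, -0.07, 0.05] [ 256.   32. 1206.]
{'clock': 0.1, 'joints': array([ 1.52361207e+00,  3.85483547e-01,  6.73258786e-03, -4.33695287e-04,
       -1.19403889e+00, -2.58576790e-01]), 'joint_vel': array([-0.0008902 , -0.00168424,  0.00237308,  0.0021518 , -0.00030011,
       -0.00026645]), 'joint_efforts': array([-1.85872468e-04, -3.93317556e+01,  1.88930082e+01,  4.19792667e+00,
       -2.58356100e-03,  3.65381922e-06]), 'position': array([187.97645862, 595.48978461, 230.31714101]), 'ee_rot': array([-0.69878311,  0.108454  ,  0.69891785,  0.10702216]), 'contact_force': array([0.07463025, 0.09075187, 0.17137484]), 'wrist_torque': array([-0.04712498, -0.04382644, -0.00400681]), 'gripper_width': 85.59557131749112}
```

```bash
sed -i 's/np.array(i\["rotation"\])/R.from_quat(i["rotation"]).as_matrix()/' h.py; python3 -c "
from scipy.spatial.transform import Rotation as R
print(R.from_quat([-0.7, 0.71, -0.07, 0.05]).as_matrix().round(2))"
```

```text
[[-0.02 -0.99  0.17]
 [-1.    0.01 -0.03]
 [ 0.03 -0.17 -0.99]]
```

View pics/top1.png

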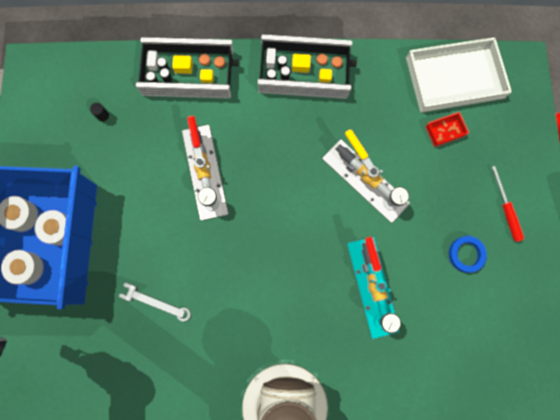

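View pics/scene1.png

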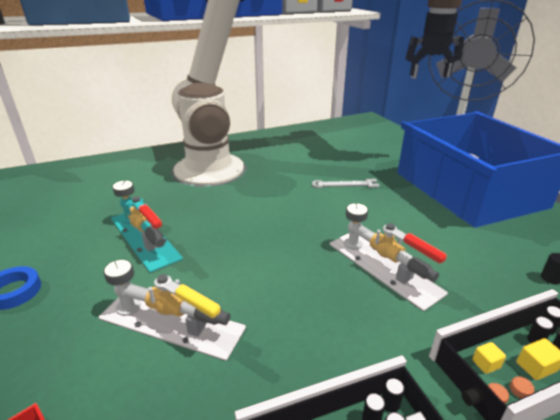

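```bash
python3 - <<'E'
from h import *
c=cam("top"); im,d=c[0],c[1]
hsv=cv2.cvtColor(im,cv2.COLOR_BGR2HSV); H,S,V=cv2.split(hsv)
def seg(m,box,name):
    x0,y0,x1,y1=box; v,u=np.nonzero(m[y0:y1,x0:x1]); uv=np.c_[u+x0,v+y0]; w=world(c,uv); w=w[(w[:,2]>98)&(w[:,2]<112)]
    r=cv2.minAreaRect(w[:,:2].astype(np.float32)); print(name,len(w),w.mean(0).round(1),np.median(w[:,2]),r)
seg(((H<10)|(H>172))&(S>150),(175,105,220,160),"redgrip")
seg((H>22)&(H<32)&(S>150),(335,125,375,165),"yellow")
# foot of the red valve: z ~ 5-20, bright
v,u=np.mgrid[105:230,165:240]; uv=np.c_[u.ravel(),v.ravel()]; w=world(c,uv)
s=S[uv[:,1],uv[:,0]]; k=(s<60)&(w[:,2]>3)&(w[:,2]<25)
print("foot z",np.median(w[k,2]),cv2.minAreaRect(w[k,:2].astype(np.float32)))
k=(w[:,2]>88)&(s<60); print("high grey",w[k].round(0)[::6].tolist())
print(world(c,[[100,20],[300,200]]))
cv2.imwrite("pics/crop.png",np.hstack([cv2.resize(im[105:230,150:250],None,fx=4,fy=4),cv2.resize(im[225:350,325:425],None,fx=4,fy=4)])[:600,:800])
E
```

```text
redgrip 212 [648.4 208.1 103.3] 103.31325249013571 ((648.1837158203125, 208.50689697265625), (76.66387176513672, 17.176668167114258), 12.105486869812012)
yellow 235 [ 611.9 -178.6  103.2] 103.20194327807963 ((612.420166015625, -179.09219360351562), (77.70643615722656, 19.364246368408203), 30.57489585876465)
foot z 7.414758144883081 ((575.4785766601562, 194.50770568847656), (245.3803253173828, 74.62606811523438), 12.299715042114258)
high grey [[256.0, 32.0, 1206.0], [608.0, 198.0, 95.0], [605.0, 200.0, 96.0], [604.0, 202.0, 93.0], [601.0, 205.0, 93.0], [598.0, 206.0, 97.0], [598.0, 193.0, 94.0], [596.0, 195.0, 93.0], [592.0, 197.0, 98.0], [592.0, 200.0, 91.0], [590.0, 210.0, 91.0], [588.0, 192.0, 97.0], [586.0, 195.0, 94.0], [582.0, 199.0, 101.0], [583.0, 185.0, 96.0], [578.0, 191.0, 104.0], [576.0, 200.0, 103.0], [577.0, 187.0, 101.0], [575.0, 199.0, 100.0], [575.0, 185.0, 97.0], [572.0, 196.0, 99.0], [573.0, 183.0, 95.0], [570.0, 194.0, 100.0], [570.0, 204.0, 92.0], [569.0, 190.0, 95.0], [566.0, 197.0, 95.0], [568.0, 176.0, 89.0], [564.0, 190.0, 96.0], [563.0, 176.0, 90.0], [511.0, 
[... 406 characters left out ...]
0], [493.0, 168.0, 96.0], [491.0, 195.0, 98.0], [491.0, 181.0, 99.0], [491.0, 168.0, 95.0], [489.0, 195.0, 98.0], [489.0, 181.0, 96.0], [488.0, 167.0, 99.0], [487.0, 195.0, 96.0], [486.0, 181.0, 98.0], [487.0, 168.0, 93.0], [487.0, 154.0, 91.0], [484.0, 186.0, 96.0], [484.0, 172.0, 98.0], [485.0, 159.0, 92.0], [482.0, 186.0, 94.0], [482.0, 172.0, 96.0], [481.0, 158.0, 98.0], [480.0, 184.0, 92.0], [479.0, 170.0, 95.0], [480.0, 157.0, 89.0], [477.0, 179.0, 96.0], [477.0, 165.0, 93.0], [475.0, 186.0, 95.0], [475.0, 172.0, 94.0], [472.0, 184.0, 97.0], [472.0, 170.0, 95.0], [471.0, 175.0, 91.0]]
[[ 1.47984624e+03  7.74721200e+02 -7.52025145e+02]
 [ 4.98671666e+02 -4.81549270e+01 -9.88786171e-01]]
```

View pics/crop.png

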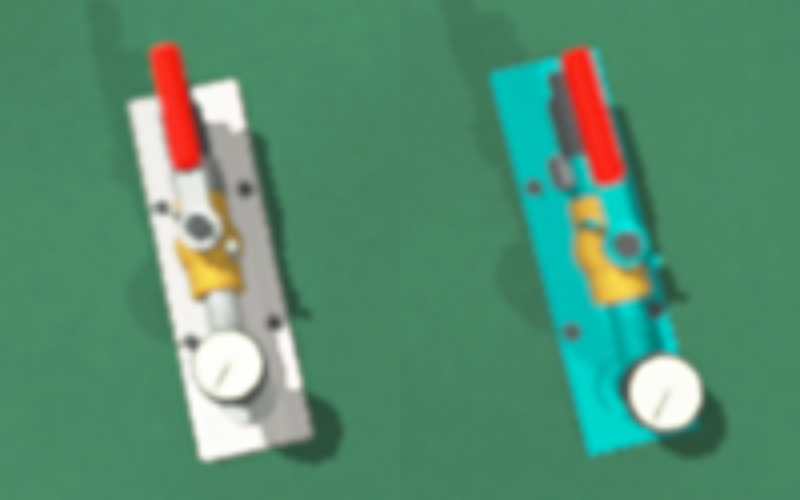

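Candidates: the red-handled valve on the aluminium foot at (200,170), the one on a turquoise foot at (372,285), and the yellow-handled one at (370,175). The crop confirms that the left valve has bare aluminium, brass and a red grip, so it is the target. The turquoise one is the look-alike. The lever lies along the foot (12.1° against 12.3°), so it is fully open. I'll push the grip with shut fingers along its arc.

```bash
python3 - <<'E'
from h import *
st=readout.read_state(); M=R.from_quat(st["ee_rot"]).as_matrix(); print(M.round(3),st["position"].round(1),st["clock"], np.degrees(np.arctan2(M[1,1],M[0,1])))
S=np.array([574.9,192.6])
for a in (0,15,30,45,60,75,90):
    th=np.radians(12.2-a); u=np.array([np.cos(th),np.sin(th)]); n=np.array([-u[1],u[0]])
    for off in (40,22): print(a,off,(S+80*u+off*n).round(1),end=' ')
    print()
E
```

```text
[[-0.    -0.301 -0.954]
 [-0.002 -0.954  0.301]
 [-1.     0.002 -0.   ]] [188.  595.6 230.5] 0.15 -107.52697878310384
0 40 [644.6 248.6] 0 22 [648.4 231. ] 
15 40 [656.8 228.6] 15 22 [655.9 210.7] 
30 40 [663.3 206.2] 30 22 [657.8 189.1] 
45 40 [663.8 182.9] 45 22 [654.1 167.8] 
60 40 [658.3 160.2] 60 22 [644.9 148.1] 
75 40 [647.  139.7] 75 22 [631.  131.5] 
90 40 [630.9 122.9] 90 22 [613.3 119.1]
```

Emit:
{"method": "arm_command", "body": {"increments": [[[0,0,3],[40,-29,0],1],[[0,0,6],[80,-58,0],1],[[0,0,9],[120,-87,0],1],[[0,0,12],[160,-116,0],1],[[0,0,15],[200,-145,0],1]]}}

```text
clock: 0.65
position: [389.2, 449.2, 230.3]
ee_rot: [-0.707, 0.015, 0.707, 0.014]
contact_force: [0.7, 0.5, 0.2]
gripper_width: 12.1
```

Emit:
{"method": "arm_command", "body": {"increments": [[[0,0,3],[40,-29,0],1],[[0,0,6],[80,-58,0],1],[[0,0,9],[120,-87,0],1],[[0,0,12],[160,-116,0],1],[[0,0,15],[200,-145,0],1]]}}

```text
clock: 1.15
position: [590.4, 302.6, 230.0]
ee_rot: [-0.703, -0.078, 0.703, -0.079]
contact_force: [0.7, 0.9, 0.9]
gripper_width: -0.1
```

Emit:
{"method": "arm_command", "body": {"increments": [[[0,0,0],[25,-15,-20],1],[[0,0,0],[50,-30,-40],1],[[0,0,0],[50,-30,-60],1],[[0,0,0],[50,-30,-60],1],[[0,0,0],[50,-30,-60],1]]}}

```text
clock: 1.65
position: [640.4, 272.6, 169.8]
ee_rot: [-0.702, -0.078, 0.703, -0.08]
contact_force: [0.0, 1.2, 0.3]
gripper_width: -0.2
```

```bash
cat > look.py <<'E'
from h import *
import sys
def red(n):
    c=cam(n); im=c[0]; H,S,V=cv2.split(cv2.cvtColor(im,cv2.COLOR_BGR2HSV))
    v,u=np.nonzero(((H<10)|(H>172))&(S>150)&(c[1]>0)); w=world(c,np.c_[u,v])
    k=(w[:,2]>97)&(w[:,2]<112)&(np.hypot(w[:,0]-575,w[:,1]-192)<130); w=w[k]
    if len(w)<30: print(n,"few",len(w)); return im
    r=cv2.minAreaRect(w[:,:2].astype(np.float32)); m=w[:,:2].mean(0)
    a=np.degrees(np.arctan2(*(m-[574.9,192.6])[::-1])); print(n,len(w),np.median(w[:,2]).round(1),m.round(1),r,"bearing",a.round(1)); return im
if __name__=="__main__":
    for n in sys.argv[2:]: cv2.imwrite(f"pics/{n}_{sys.argv[1]}.png",red(n))
    st=readout.read_state(); M=R.from_quat(st["ee_rot"]).as_matrix()
    print(st["clock"],st["position"].round(1),"jaw",np.degrees(np.arctan2(M[1,1],M[0,1])).round(1)%180,st["contact_force"].round(1),st["joints"].round(2))
E
python3 look.py a wrist top
```

```text
wrist 2474 103.1 [653.1 210. ] ((650.6130981445312, 208.16050720214844), (79.099365234375, 18.18324089050293), 11.233606338500977) bearing 12.5
top 209 103.5 [648.8 208.1] ((648.0577392578125, 208.41490173339844), (77.24609375, 17.25018882751465), 12.838604927062988) bearing 11.8
1.75 [640.7 273.5 171.7] jaw 102.8 [ 0.6 -0.   0.2] [ 0.64  0.55  0.12  0.   -1.14  1.16]
```

Emit:
{"method": "arm_command", "body": {"increments": [[[0,0,0],[0,0,-35],1],[[0,0,0],[0,0,-65],1],[[0,0,0],[2,0,-91],1],[[0,0,0],[3,-12,-91],1],[[0,0,0],[4,-24,-91],1]]}}

```text
clock: 2.25
position: [645.2, 249.6, 82.2]
ee_rot: [0.704, 0.079, -0.701, 0.08]
contact_force: [0.5, 1.0, 0.5]
gripper_width: 0.1
```

```bash
python3 look.py b wrist
```

```text
wrist 3703 103.1 [668.7 213. ] ((653.8093872070312, 209.10397338867188), (72.67205810546875, 17.750606536865234), 11.562508583068848) bearing 12.3
2.3 [645.8 247.7  83.2] jaw 102.8 [-0.4 -0.8  0.3] [ 0.6   0.61  0.    0.   -0.96  1.19]
```

View pics/wrist_b.png

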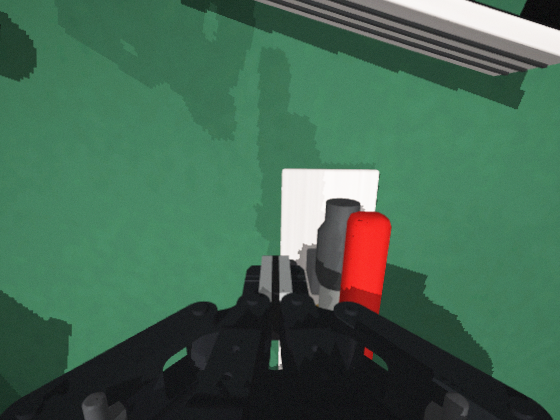

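Emit:
{"method": "arm_command", "body": {"increments": [[[0,0,0],[2,-9,1],1],[[0,0,0],[3,-17,2],1],[[0,0,-6],[7,-25,2],1],[[0,0,-12],[9,-34,2],1],[[0,0,-18],[11,-42,2],1]]}}

```text
clock: 2.8
position: [658.3, 207.4, 87.8]
ee_rot: [0.71, -0.032, -0.703, -0.035]
contact_force: [-1.7, 6.3, 3.1]
gripper_width: -0.2
```

```bash
python3 look.py c top
```

```text
top 127 103.7 [632.  187.3] ((632.8721313476562, 188.05328369140625), (17.31170082092285, 44.398033142089844), 84.95952606201172) bearing -5.3
2.85 [658.3 206.1  87.7] jaw 84.3 [-0.8  5.4  2.7] [ 0.54  0.6  -0.    0.   -0.96  0.93]
```

Emit:
{"method": "arm_command", "body": {"increments": [[[0,0,-7],[0,-10,-2],1],[[0,0,-14],[-1,-20,-3],1],[[0,0,-21],[-2,-30,-3],1],[[0,0,-28],[-5,-40,-3],1],[[0,0,-35],[-8,-50,-3],1]]}}

```text
clock: 3.35
position: [652.6, 158.1, 87.3]
ee_rot: [0.668, -0.244, -0.657, -0.249]
contact_force: [1.1, 6.1, 1.7]
gripper_width: 0.3
```

```bash
python3 look.py d top
```

```text
top 134 103.3 [620.9 152.3] ((631.795654296875, 144.65997314453125), (17.807043075561523, 78.20246887207031), 52.355812072753906) bearing -41.2
3.4 [651.8 156.5  87.2] jaw 48.900000000000006 [1.4 4.2 1.7] [ 0.48  0.57 -0.06  0.01 -0.92  0.37]
```

Emit:
{"method": "arm_command", "body": {"increments": [[[0,0,-7],[-7,-9,-2],1],[[0,0,-14],[-13,-17,-3],1],[[0,0,-21],[-20,-25,-3],1],[[0,0,-28],[-28,-31,-3],1],[[0,0,-32],[-32,-34,-3],1]]}}

```text
clock: 3.9
position: [623.2, 123.3, 87.1]
ee_rot: [0.575, -0.418, -0.561, -0.424]
contact_force: [4.7, 2.5, 1.6]
gripper_width: 0.1
```

```bash
python3 look.py e top
```

```text
top 153 103.3 [595.2 125.8] ((597.1932373046875, 121.86334228515625), (17.368553161621094, 76.71206665039062), 17.914501190185547) bearing -73.1
3.95 [622.5 122.9  87. ] jaw 16.80000000000001 [3.  0.7 2.9] [ 0.46  0.52 -0.17  0.02 -0.86 -0.17]
```

Emit:
{"method": "arm_command", "body": {"increments": [[[0,0,-1],[-3,-1,-1],1],[[0,0,-2],[-5,-1,-2],1],[[0,0,-3],[-7,-2,-3],1],[[0,0,-4],[-8,-2,-3],1],[[0,0,-4],[-9,-2,-3],1]]}}

```text
clock: 4.45
position: [616.0, 120.8, 85.9]
ee_rot: [0.562, -0.436, -0.545, -0.444]
contact_force: [6.2, -2.4, 3.3]
gripper_width: -0.1
```

```bash
python3 look.py f top
```

```text
top 151 103.1 [589.1 122.3] ((590.1815185546875, 119.76783752441406), (18.23717498779297, 75.06727600097656), 9.878890991210938) bearing -78.6
4.5 [615.9 120.7  85.9] jaw 13.0 [ 5.5 -1.4  2.6] [ 0.46  0.51 -0.19  0.02 -0.85 -0.25]
```

Nearly there, but no stop force yet. I'll press on gently until the force rises.

Emit:
{"method": "arm_command", "body": {"increments": [[[0,0,0],[-1,0,0],1],[[0,0,0],[-2,0,0],1],[[0,0,0],[-3,0,0],1],[[0,0,0],[-4,-1,0],1],[[0,0,0],[-4,-1,0],1]]}}

```text
clock: 5.0
position: [615.6, 120.6, 86.5]
ee_rot: [0.564, -0.433, -0.543, -0.446]
contact_force: [10.6, 0.8, -3.4]
gripper_width: 0.1
```

Emit:
{"method": "arm_command", "body": {"increments": [[[0,0,0],[-3,-1,0],1],[[0,0,0],[-6,-1,0],1],[[0,0,0],[-8,-2,0],1],[[0,0,0],[-8,-2,0],1],[[0,0,0],[-8,-2,0],1]]}}

```text
clock: 5.5
position: [615.3, 121.2, 87.6]
ee_rot: [0.568, -0.427, -0.541, -0.45]
contact_force: [18.9, 1.0, -9.8]
gripper_width: 0.1
```

```bash
python3 look.py g top
```

```text
top 150 103.0 [588.7 121.9] ((590.33544921875, 119.87664794921875), (18.259017944335938, 75.27378845214844), 9.831238746643066) bearing -79.0
5.55 [615.3 121.2  87.7] jaw 13.300000000000011 [ 19.1   0.3 -11.4] [ 0.46  0.5  -0.22  0.03 -0.81 -0.25]
```

Force has risen to 19 N with no motion, so the lever is home on its stop. Next I back off and lift.

Emit:
{"method": "arm_command", "body": {"increments": [[[0,0,0],[15,3,0],1],[[0,0,0],[35,7,0],1],[[0,0,0],[50,10,0],1],[[0,0,0],[50,10,40],1],[[0,0,0],[50,10,80],1]]}}

```text
clock: 6.05
position: [662.8, 130.2, 165.2]
ee_rot: [0.567, -0.43, -0.543, -0.447]
contact_force: [0.9, -0.0, 1.6]
gripper_width: 0.5
```

Emit:
{"method": "arm_command", "body": {"increments": [[[0,0,0],[10,20,30],1],[[0,0,0],[10,50,60],1],[[0,0,0],[10,90,90],1],[[0,0,0],[10,100,100],1],[[0,0,0],[10,100,100],1]]}}

```text
clock: 6.55
position: [672.1, 231.7, 266.0]
ee_rot: [0.567, -0.429, -0.544, -0.446]
contact_force: [0.1, -1.3, -0.0]
gripper_width: 0.1
```

```bash
python3 look.py h top scene; python3 - <<'E'
import cv2,numpy as np
cv2.imwrite("pics/final.png",np.hstack([cv2.resize(cv2.imread("pics/top_h.png")[90:240,130:430],(400,200)),cv2.resize(cv2.imread("pics/scene_h.png")[100:400,60:460],(400,300))[:200]]) if 0 else cv2.imread("pics/top_h.png"))
E
```

```text
top 230 103.0 [589.2 118.8] ((589.8231811523438, 119.10653686523438), (17.090404510498047, 76.84504699707031), 11.977380752563477) bearing -79.1
scene 277 103.1 [598.1 117.8] ((596.0934448242188, 120.12308502197266), (14.305224418640137, 75.15390014648438), 11.585657119750977) bearing -72.8
6.65 [671.4 229.3 263.1] jaw 13.400000000000006 [-0.3 -0.1  0.2] [ 0.57  0.5   0.26  0.02 -1.3  -0.34]
```

View pics/top_h.png

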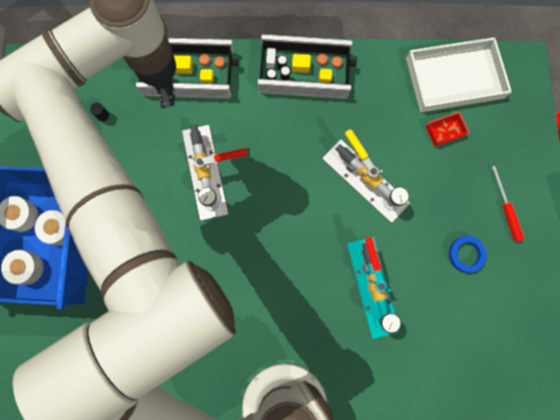

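The red lever now runs from (203,163) to (248,153), square across its pipe. The yellow lever at (357,145) and the turquoise valve are where they were, and the arm touches nothing.

```bash
python3 -c "
from bench import arm; print(arm.job_done())"
```

```text
the job is handed in; nothing more can be done
None
```

The red-handled valve on the aluminium foot is shut. I pushed its lever clockwise with the closed fingers until it reached its stop, then backed off and raised the arm clear. I handed the job in at about 6.7 s.

- **At the stop:** the force rose from about 6 N to 19 N with no further movement of the lever.
- **Final angle:** the top camera puts the lever at −78.0°, and it started at about 12.1 to 12.8°. That is a turn of about 90°, square to the foot at 12.3°.
- **Clear of everything:** the contact force after backing off was about 0 N.
- **Other valves:** in the last picture the yellow lever and the turquoise look-alike looked unmoved; I did not measure them again.
- **One disagreement:** the scene camera gives the grip's bearing from the stem as −72.8°, against −79.1° from the top camera. The scene camera sees the grip at a slant, and its own reading of the lever's direction, −78.4°, agrees with the top camera.

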